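# Push a stuck plug out of a bushing tube

### The arm

A 6-joint arm with a two-finger parallel gripper is mounted at the origin on a cart in front of the work surface, level with it; the furniture and walls round the work are solid. World frame = base frame: x ahead of the robot, y to its left, z up, the work surface at z = 0. Lengths are in m, angles in rad, forces in N, time in s.
With the tool pointing down it reaches from about 0.325 to 0.75 m from the base axis. Payload 7.6 kg.
Tool frame: the origin (TCP) lies between the finger pads; the fingertips stand 8 mm ahead of it and the grasp point (between the pads) lies 11 mm behind it; z points along the fingers, x is the direction in which the jaws open and shut, and the axes are right-handed (so a half turn about z gives the same grasp; the last joint's range is limited). The gripper opens to 85 mm and grips with 20 to 120 N. Pads are 22 mm wide; open, the fingers measure 114 mm over their backs; the gripper's body (76 mm by 85 mm) begins 54 mm behind the grasp point. The pads swing forward as they close: fully open they stand 13 mm farther back than shut.
Start: joints at [-1.277, 0.052, 1.401, -0, 1.689, -0.07], TCP at [0.187, -0.491, 0.239] pointing down, gripper open.
Joint ranges: [-2.9, 2.9], [-0.91, 2.17], [0.12, 2.37], [-1.06, 4.2], [0.26, 2.73], [-2.93, 2.93]. Speed limits (rad/s): [2.57, 2.57, 3.01, 3.14, 3.14, 3.14].

### API

Orientations are given as [roll, pitch, yaw] about the fixed x, y, z axes, in that order (R = Rz(yaw) Ry(pitch) Rx(roll)).
In Python, from plant import sensors, vision, ticket gives the robot as it stands. The module is installed in compiled form; this text tells all that it offers.
- The arm moves only by the tool carry_out, never from a script. Its argument "steps" is a list of rows, each an object with "xyz": the shift along the tool's x, y, z each as a share of 20 mm, from -1 to 1, a list of three; "rot": the turn, a rotation vector about the tool's x, y, z each as a share of 6 degrees, from -1 to 1, a list of three; "grip": the gripper command: -1 is shut, 1 is fully open, values between are in proportion. A call has 1 to 10 rows; each row shifts and turns the pose as measured when the row begins, along the tool's axes as they then stand; what a row does not reach is not made up. A row lasts 1/8 s, in which the tool goes at most 62.5 mm and 10.7 degrees, less where a joint would pass 70% of its speed; a pose out of reach is approached as far as the arm can. A call with a number of a shift or a turn outside -1 to 1 is refused whole. A call with a gripper value outside its range is refused whole. The fingers move at their own pace and stop on an object; "grip_force" is the grip in N (left out, the last holds). Time passes only in rows, so rows that do not move let the fingers close. It gives the time, the measured TCP pose, the force and the opening at its end, in the units of the state.
- sensors.sense(): the state, without advancing time (a new reading comes with each control period).
- vision.get_image(name): name is "scene" or "top"; returns (picture, depth): 384x512x3 uint8, blue, green, red; 384x512 float32, m along the optical axis (not along the pixel's ray), 0 where there is no reading.
- vision.camera_info(name): a dict with "fov_y" (degrees; the focal length in pixels is half the picture's height over the tangent of half this angle, whatever the lens; pixels are square), "cx", "cy" (the principal point, pixels), "origin" and "orientation" of the camera in the world. Camera axes: x right, y down, z forward; pixel columns grow to the right and rows downward; lengths in m; the calibration is good to about 2 mm. A picture is of the moment at which its call begins. camera_info takes no time and is no camera call.
- ticket.hand_in(): hands the job in, once; it reports no verdict.
The state is a dict: "t": time; "qpos": joint angles; "joint_vel": joint speeds; "effort": joint torques, N m; "tcp_pos": TCP position; "ee_rot": TCP orientation; "ft_force": force on the tool from outside, world axes, zero at the start; "torque": the same for the moment, N m; "finger_gap": finger opening in m.
Only numpy, scipy, OpenCV 4.12 (cv2) and the standard library are available. Lean on these libraries where they do the work, as an engineer would, in place of code of your own. Each camera call takes 0.05 s, during which the arm holds its last target.

### The job

One of the two upright bushing tubes is blocked by a brass plug. Take the push rod out of its holder, put it down into the blocked tube from above and push until the plug drops out of the lower end onto the stand's base and the rod's collar sits on the tube's rim. Let go and leave the rod standing in the tube.

Things in the scene. Friction and masses are not known exactly. Their poses are not given: they have to be found in the camera images.
- push_rod: Push rod standing upright in a round holder (64 mm wide, 105 mm tall), collar on the holder's top; lifts straight out. Origin: centre of the collar's underside, z up the rod. Below it: steel shank 18 mm thick, 92 mm long, the last 8 mm tapering to a 10 mm tip. Above it: collar 52 mm wide, 5 mm thick, then the round black handle to grip, 24 mm thick, 5 to 58 mm above the origin. 0.22 kg
- blocked_tube: Fixed round stand 90 mm wide with an upright steel tube in its middle, blocked by the brass plug. Origin: centre of the underside, on the worktop, z up the tube's axis. Tube 44 mm outside, bore 33 mm, open at both ends, 65 mm (lower end) to 145 mm (rim) above the origin. Its plate and three posts stay below 111 mm; the rimmed base's floor is 6 mm above the origin
- clear_tube: A second stand exactly like the blocked one, same origin and axes, but its tube is empty. It may stand to the left or to the right of the blocked one
- slug: Brass plug, a cylinder 31 mm in diameter, 28 mm tall, stuck by a tight fit in the blocked tube, its top about 12 mm below the rim, seen from above. Origin: centre of its underside, z along its axis. Pushing it down takes roughly 5 to 10 N all along the bore; it drops free once its top reaches the lower end
There are look-alikes about, which are no part of the job. Of the things that look like the slug, the middle-sized one is meant.

How it is judged:
On the way:
1. the rod's tip is inside the blocked tube, upright, with the plug still stuck in the tube (horizontal distance between push_rod and blocked_tube below 0.014 m and angle between push_rod's own z axis and vertical below 0.2 rad and z of push_rod in the frame of blocked_tube below 0.234 m and z of slug in the frame of blocked_tube above 0.05 m), for 0.1 s.
At the end, for the whole second after the job is handed in: The plug lies at rest on the base of the blocked tube's stand, below the tube (within 45 mm of its axis); the rod stands released and at rest in that tube, upright within 10 degrees, its collar on the rim (within 6 mm) (z of slug in the frame of blocked_tube below 0.035 m and horizontal distance between slug and blocked_tube below 0.045 m and linear speed of each of slug, push_rod below 0.03 m/s and horizontal distance between push_rod and blocked_tube below 0.014 m and z of push_rod in the frame of blocked_tube between 0.138 and 0.151 m and angle between push_rod's own z axis and vertical below 0.17 rad); the robot touches nothing.
It also fails if it takes over 38 s, if anything falls off the work surface, if the arm or the gripper's body presses on something with over 40 N, if the wrist force passes 120 N, or if a joint passes its speed limit or range.

## Working session

There is one attempt and no reset: what is moved stays moved. The work goes in short steps, Python scripts to look and compute and a tool call to move; the robot and the scene stay as the last step left them, time stands still between calls to the robot, and variables do not carry over. Pictures are saved under pics/ and viewed, and the job is handed in when it is done.

Besides the shell and the picture viewer there is one more tool, called after "Request:" by a JSON object that holds its "fn" and its "kwargs". carry_out: Moves the arm, as the interface text tells. Its arguments: {"type":"object","properties":{"steps":{"type":"array","items":{"type":"object","properties":{"xyz":{"type":"array","items":{"type":"number","minimum":-1,"maximum":1}},"rot":{"type":"array","items":{"type":"number","minimum":-1,"maximum":1}},"grip":{"type":"number"}}}},"grip_force":{"type":"number"}},"required":["steps"]}

```bash
mkdir -p pics
python3 - <<'E'
from plant import sensors, vision
import cv2, numpy as np
s=sensors.sense(); print(s)
for n in("scene","top"):
    im,d=vision.get_image(n); cv2.imwrite(f"pics/{n}0.png",im); np.save(f"{n}0.npy",d); print(n,vision.camera_info(n))
E
```

```text
{'t': 0.0, 'qpos': array([-1.27730797e+00,  5.28566324e-02,  1.40173714e+00,  1.73633693e-05,
        1.68859127e+00, -7.03156957e-02]), 'joint_vel': array([ 0.00257585,  0.00152689,  0.00066861,  0.00123813, -0.00053862,
       -0.00021608]), 'effort': array([ 2.63245947e-04, -3.81668043e+01, -3.60188842e+01, -1.28544139e-05,
        6.18511243e-03, -1.25341239e-05]), 'tcp_pos': array([ 0.18674625, -0.49035512,  0.23845575]), 'ee_rot': array([-3.14146357e+00,  1.58724443e-03, -1.20699015e+00]), 'ft_force': array([-0.65426173, -0.05961995, -0.07843359]), 'torque': array([0.02665198, 0.01111145, 0.00500768]), 'finger_gap': 0.08546590151009545}
scene {'fov_y': 50.496702887572226, 'cx': 258.8518198670195, 'cy': 193.36368922495896, 'origin': array([ 0.13661612, -0.79227795,  0.55271422]), 'orientation': array([-2.09840668, -0.01430134, -0.52779776])}
top {'fov_y': 56.4743145464844, 'cx': 256.71742808992315, 'cy': 192.655131456145, 'origin': array([ 0.45491233, -0.1020402 ,  0.9621754 ]), 'orientation': array([-3.05087120e+00, -1.24292476e-03, -1.56652322e+00])}
```

View pics/scene0.png

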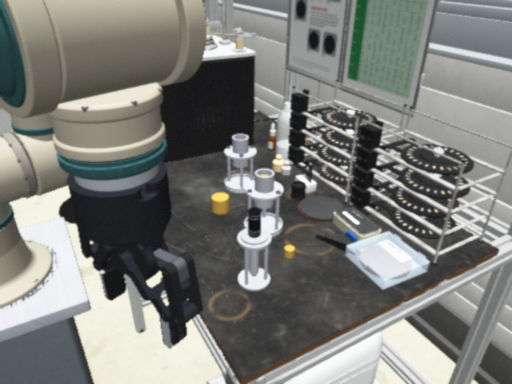

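View pics/top0.png

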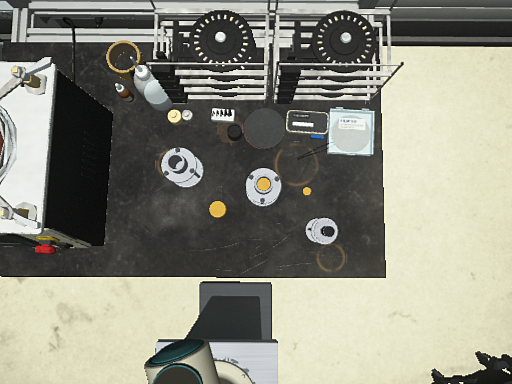

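The top view shows the rod's black handle at about (328,231), the tube with a brass plug inside at (263,186), the empty tube at (180,163), and loose brass pieces at (217,209) and (307,191). Next I'll measure these.

```bash
cat > h.py <<'E'
import numpy as np
from plant import vision
from scipy.spatial.transform import Rotation as R
def cam(n):
    c=vision.camera_info(n); return (192/np.tan(np.radians(c['fov_y'])/2),c['cx'],c['cy'],c['origin'],R.from_euler('xyz',c['orientation']).as_matrix())
def plane(n,u,v,z):
    f,cx,cy,o,M=cam(n); d=M@np.array([(u-cx)/f,(v-cy)/f,1]); return o+d*(z-o[2])/d[2]
def cloud(n,d):
    f,cx,cy,o,M=cam(n); v,u=np.indices(d.shape)
    P=np.stack([(u-cx)/f*d,(v-cy)/f*d,d],-1)@M.T+o; P[d==0]=np.nan; return P
def proj(n,p):
    f,cx,cy,o,M=cam(n); q=M.T@(np.array(p)-o); return q[0]/q[2]*f+cx,q[1]/q[2]*f+cy
E
python3 - <<'E'
from h import *; import cv2
for n,boxes in (("top",[(295,205,365,255),(235,155,295,215),(150,135,215,195)]),("scene",[(225,195,285,295),(235,160,295,240),(215,125,265,195)])):
    im=cv2.imread(f"pics/{n}0.png"); P=cloud(n,np.load(f"{n}0.npy"))
    out=[]
    for (a,b,c,e) in boxes:
        out.append(cv2.resize(im[b:e,a:c],(260,int(260*(e-b)/(c-a))),interpolation=cv2.INTER_NEAREST))
        if n=="top":
            Q=P[b:e,a:c]; I=im[b:e,a:c]
            for lo,hi in((.1,.12),(.135,.155),(.155,.18)):
                m=(Q[...,2]>lo)&(Q[...,2]<hi); q=Q[m]
                if len(q)>8:
                    (ce,ra)=cv2.minEnclosingCircle(q[:,:2].astype(np.float32)); print(boxes.index((a,b,c,e)),lo,len(q),q.mean(0).round(4),np.round(ce,4),round(ra,4))
    H=max(o.shape[0] for o in out)
    cv2.imwrite(f"pics/{n}crop.png",np.hstack([np.pad(o,((0,H-o.shape[0]),(0,0),(0,0))) for o in out]))
    hsv=cv2.cvtColor(im,cv2.COLOR_BGR2HSV); m=cv2.inRange(hsv,(15,120,120),(32,255,255))
    k,l,st,c=cv2.connectedComponentsWithStats(m)
    for i in range(1,k):
        if st[i,4]>15: u,v=c[i]; print(n,'yellow',st[i],c[i].round(1),P[int(v),int(u)].round(3))
E
```

```text
0 0.1 433 [ 0.4432 -0.2602  0.1075] [ 0.4434 -0.2634] 0.032
0 0.135 15 [ 0.4431 -0.2539  0.1445] [ 0.4435 -0.258 ] 0.0104
0 0.155 98 [ 0.443  -0.2628  0.1623] [ 0.4434 -0.2631] 0.0124
1 0.1 686 [ 0.5498 -0.1174  0.1062] [ 0.5515 -0.1176] 0.0428
1 0.135 139 [ 0.5515 -0.1173  0.1438] [ 0.5518 -0.1171] 0.022
2 0.1 686 [0.5982 0.0842 0.1067] [0.6011 0.0875] 0.0431
2 0.135 150 [0.6005 0.0868 0.1435] [0.6005 0.0877] 0.022
top yellow [107  41  33  32 129] [122.   55.8] [0.927 0.275 0.001]
top yellow [257 178  13  13 133] [263.2 183.7] [ 0.553 -0.117  0.132]
top yellow [303 187   8   8  56] [306.5 190.7] [ 0.548 -0.233  0.02 ]
top yellow [209 201  17  17 223] [217.2 208.8] [ 0.499 -0.     0.038]
top yellow [ 36 236  18   4  57] [ 44.2 237.6] [0.429 0.335 0.22 ]
scene yellow [211 192  18  22 334] [220.2 202.5] [ 0.486 -0.019  0.035]
scene yellow [284 244  11  14 122] [289.1 250.7] [ 0.541 -0.24   0.019]
```

```bash
ls -la pics
```

```text
total 988
drwxr-xr-x 2 agent agent   4096 Dec  7 14:31 .
drwxr-xr-x 3 agent agent   4096 Dec  7 14:31 ..
-rw-r--r-- 1 agent agent 347517 Dec  7 14:31 scene0.png
-rw-r--r-- 1 agent agent 206393 Dec  7 14:31 scenecrop.png
-rw-r--r-- 1 agent agent 313977 Dec  7 14:31 top0.png
-rw-r--r-- 1 agent agent 127469 Dec  7 14:31 topcrop.png
```

The measurements agree:
- **Rod:** (0.443, -0.263)
- **Blocked tube:** (0.5517, -0.1172), with the plug's top at z≈0.132
- **Loose brass pieces:** one larger and one smaller than the plug, so the plug in the tube is the middle-sized one

I'll now move towards a point above the rod.

Request:
{"fn": "carry_out", "kwargs": {"steps": [{"xyz":[-0.35,-0.93,0],"grip":1},{"xyz":[-0.35,-0.93,0],"grip":1},{"xyz":[-0.35,-0.93,0],"grip":1},{"xyz":[-0.35,-0.93,0],"grip":1},{"xyz":[-0.35,-0.93,0],"grip":1},{"xyz":[-0.35,-0.93,0],"grip":1},{"xyz":[-0.35,-0.93,0],"grip":1},{"xyz":[-0.35,-0.93,0],"grip":1},{"xyz":[-0.35,-0.93,0],"grip":1},{"xyz":[-0.35,-0.93,0],"grip":1}], "grip_force": 80}}

```text
$.steps[0]: bad value
```

```bash
cat > go.py <<'E'
import sys
from h import *
from plant import sensors
s=sensors.sense(); M=R.from_euler('xyz',s['ee_rot']).as_matrix()
t=np.array([float(a) for a in sys.argv[1:4]])
Rt=R.from_euler('xyz',[np.pi,0,-1.207]).as_matrix()
print('t',s['t'],'tcp',s['tcp_pos'].round(4),'rpy',s['ee_rot'].round(4),'F',s['ft_force'].round(1),'gap',round(s['finger_gap'],4))
print('units',(M.T@(t-s['tcp_pos'])/.02).round(2),'rot units',(R.from_matrix(M.T@Rt).as_rotvec()/np.radians(6)).round(2))
E
python3 go.py .4434 -.263 .2385
```

```text
t 0.1 tcp [ 0.1867 -0.4904  0.2386] rpy [-3.1415e+00  1.4000e-03 -1.2070e+00] F [ 0.2 -0.2 -0.4] gap 0.0855
units [-6.060e+00 -1.604e+01  1.000e-02] rot units [-0.    0.01 -0.  ]
```

Rows seem to need the rot field as well.

Request:
{"fn": "carry_out", "kwargs": {"steps": [{"xyz":[-0.35,-0.93,0],"rot":[0,0,0],"grip":1},{"xyz":[-0.35,-0.93,0],"rot":[0,0,0],"grip":1},{"xyz":[-0.35,-0.93,0],"rot":[0,0,0],"grip":1},{"xyz":[-0.35,-0.93,0],"rot":[0,0,0],"grip":1},{"xyz":[-0.35,-0.93,0],"rot":[0,0,0],"grip":1},{"xyz":[-0.35,-0.93,0],"rot":[0,0,0],"grip":1},{"xyz":[-0.35,-0.93,0],"rot":[0,0,0],"grip":1},{"xyz":[-0.35,-0.93,0],"rot":[0,0,0],"grip":1},{"xyz":[-0.35,-0.93,0],"rot":[0,0,0],"grip":1},{"xyz":[-0.35,-0.93,0],"rot":[0,0,0],"grip":1}], "grip_force": 80}}

```text
t: 1.35
tcp_pos: [0.3451, -0.3458, 0.2364]
ee_rot: [-3.139, 0.008, -1.204]
ft_force: [-0.0, 0.3, 0.6]
finger_gap: 0.0852
```

```bash
python3 go.py .4434 -.263 .2385
```

```text
t 1.35 tcp [ 0.3451 -0.3458  0.2364] rpy [-3.1394  0.0078 -1.2038] F [-0.   0.3  0.6] gap 0.0852
units [-2.1  -6.07 -0.08] rot units [-0.02  0.07  0.03]
```

Request:
{"fn": "carry_out", "kwargs": {"steps": [{"xyz":[-0.32,-0.93,0],"rot":[0,0,0],"grip":1},{"xyz":[-0.32,-0.93,0],"rot":[0,0,0],"grip":1},{"xyz":[-0.32,-0.93,0],"rot":[0,0,0],"grip":1},{"xyz":[-0.32,-0.93,0],"rot":[0,0,0],"grip":1},{"xyz":[-0.32,-0.93,0],"rot":[0,0,0],"grip":1},{"xyz":[-0.32,-0.93,0],"rot":[0,0.1,0],"grip":1},{"xyz":[0,0,0],"rot":[0,0,0],"grip":1}]}}

```text
t: 2.22
tcp_pos: [0.4408, -0.2581, 0.2355]
ee_rot: [-3.139, 0.001, -1.197]
ft_force: [-0.8, -0.0, -0.7]
finger_gap: 0.0856
```

```bash
python3 go.py .4434 -.263 .131
```

```text
t 2.225 tcp [ 0.4408 -0.2581  0.2355] rpy [-3.1395e+00  1.3000e-03 -1.1967e+00] F [-0.8 -0.  -0.7] gap 0.0856
units [ 0.28 -0.02  5.22] rot units [-0.02  0.01  0.1 ]
```

Request:
{"fn": "carry_out", "kwargs": {"steps": [{"xyz":[0.28,0,0.7],"rot":[0,0,0],"grip":1},{"xyz":[0,0,1],"rot":[0,0,0],"grip":1},{"xyz":[0,0,1],"rot":[0,0,0],"grip":1},{"xyz":[0,0,0.8],"rot":[0,0,0],"grip":1},{"xyz":[0,0,0.6],"rot":[0,0,0],"grip":1},{"xyz":[0,0,0.3],"rot":[0,0,0],"grip":1},{"xyz":[0,0,0],"rot":[0,0,0],"grip":1}]}}

```text
t: 3.1
tcp_pos: [0.4406, -0.2648, 0.1406]
ee_rot: [3.142, 0.004, -1.2]
ft_force: [0.2, -0.1, 0.7]
finger_gap: 0.0856
```

```bash
python3 go.py .4434 -.263 .131
```

```text
t 3.1 tcp [ 0.4406 -0.2648  0.1406] rpy [ 3.1416  0.0037 -1.1997] F [ 0.2 -0.1  0.7] gap 0.0856
units [-0.03 -0.16  0.48] rot units [0.   0.04 0.07]
```

Request:
{"fn": "carry_out", "kwargs": {"steps": [{"xyz":[-0.03,-0.16,0.48],"rot":[0,0.04,0],"grip":1},{"xyz":[0,0,0],"rot":[0,0,0],"grip":1},{"xyz":[0,0,0],"rot":[0,0,0],"grip":-1},{"xyz":[0,0,0],"rot":[0,0,0],"grip":-1},{"xyz":[0,0,0],"rot":[0,0,0],"grip":-1},{"xyz":[0,0,0],"rot":[0,0,0],"grip":-1},{"xyz":[0,0,0],"rot":[0,0,0],"grip":-1},{"xyz":[0,0,0],"rot":[0,0,0],"grip":-1}]}}

```text
t: 4.1
tcp_pos: [0.4446, -0.2635, 0.1325]
ee_rot: [-3.139, -0.004, -1.199]
ft_force: [0.3, -0.2, 0.5]
finger_gap: 0.0225
```

```bash
python3 go.py .4434 -.263 .3
```

```text
t 4.1 tcp [ 0.4446 -0.2635  0.1325] rpy [-3.1393 -0.0041 -1.1994] F [ 0.3 -0.2  0.5] gap 0.0225
units [-0.01  0.03 -8.37] rot units [-0.02 -0.04  0.07]
```

The fingers stopped at a gap of 22.5 mm, so the handle is gripped. Next is the lift.

Request:
{"fn": "carry_out", "kwargs": {"steps": [{"xyz":[0,0,-0.5],"rot":[0,0,0],"grip":-1},{"xyz":[0,0,-0.9],"rot":[0,0,0],"grip":-1},{"xyz":[0,0,-1],"rot":[0,0,0],"grip":-1},{"xyz":[0,0,-1],"rot":[0,0,0],"grip":-1},{"xyz":[0,0,-1],"rot":[0,0,0],"grip":-1},{"xyz":[0,0,-1],"rot":[0,0,0],"grip":-1},{"xyz":[0,0,-1],"rot":[0,0,0],"grip":-1},{"xyz":[0,0,-1],"rot":[0,0,0],"grip":-1},{"xyz":[0,0,-1],"rot":[0,0,0],"grip":-1},{"xyz":[0,0,0],"rot":[0,0,0],"grip":-1}]}}

```text
t: 5.35
tcp_pos: [0.4432, -0.2625, 0.3162]
ee_rot: [-3.136, -0.01, -1.199]
ft_force: [-0.1, -0.1, -1.1]
finger_gap: 0.0222
```

```bash
python3 go.py .5517 -.1172 .3
python3 - <<'E'
from h import *; import cv2
im,d=vision.get_image("scene"); cv2.imwrite("pics/s1.png",cv2.resize(im[60:320,120:360],None,fx=2.2,fy=2.2))
E
```

```text
t 5.35 tcp [ 0.4432 -0.2625  0.3162] rpy [-3.1358 -0.0095 -1.1995] F [-0.1 -0.1 -1.1] gap 0.0222
units [-4.81 -7.69  0.81] rot units [-0.06 -0.09  0.07]
```

View pics/s1.png

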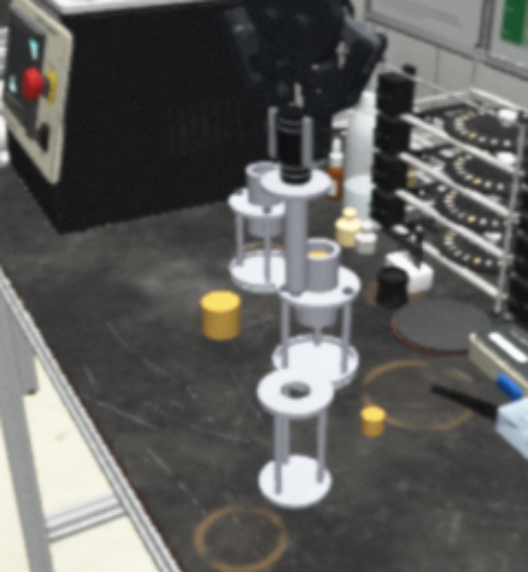

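In the crop the rod hangs upright in the gripper, its shank at about x=297 and y=190–290. The holder is empty at (295,390) and the plug's yellow shows in the tube at (318,255). I'll move above that tube.

Request:
{"fn": "carry_out", "kwargs": {"steps": [{"xyz":[-0.26,-0.42,0],"rot":[-0.03,-0.05,0],"grip":-1},{"xyz":[-0.5,-0.8,0.1],"rot":[-0.03,-0.04,0],"grip":-1},{"xyz":[-0.52,-0.83,0.1],"rot":[0,0,0],"grip":-1},{"xyz":[-0.52,-0.83,0.1],"rot":[0,0,0],"grip":-1},{"xyz":[-0.52,-0.83,0.1],"rot":[0,0,0],"grip":-1},{"xyz":[-0.52,-0.83,0],"rot":[0,0,0],"grip":-1},{"xyz":[-0.52,-0.83,0],"rot":[0,0,0],"grip":-1},{"xyz":[-0.52,-0.83,0],"rot":[0,0,0],"grip":-1},{"xyz":[-0.5,-0.8,0],"rot":[0,0,0],"grip":-1},{"xyz":[-0.26,-0.42,0],"rot":[0,0,0],"grip":-1}]}}

```text
t: 6.65
tcp_pos: [0.5534, -0.1068, 0.2966]
ee_rot: [3.129, 0.016, -1.194]
ft_force: [-0.3, -0.3, -1.9]
finger_gap: 0.0223
```

```bash
python3 go.py .5517 -.1172 .275
```

```text
t 6.65 tcp [ 0.5534 -0.1068  0.2966] rpy [ 3.1288  0.0157 -1.1941] F [-0.3 -0.3 -1.9] gap 0.0223
units [0.47 0.25 1.08] rot units [0.12 0.15 0.12]
```

Request:
{"fn": "carry_out", "kwargs": {"steps": [{"xyz":[0.4,0.2,0],"rot":[0.1,0.12,0],"grip":-1},{"xyz":[0,0,0],"rot":[0,0,0],"grip":-1},{"xyz":[0,0,0],"rot":[0,0,0],"grip":-1}]}}

```text
t: 7.02
tcp_pos: [0.5525, -0.1164, 0.2962]
ee_rot: [3.139, 0.002, -1.194]
ft_force: [0.7, 0.5, -2.1]
finger_gap: 0.0223
```

```bash
python3 go.py .5517 -.1172 .275
python3 - <<'E'
from h import *; import cv2
im,d=vision.get_image("scene"); cv2.imwrite("pics/s2.png",cv2.resize(im[80:250,180:350],None,fx=3.4,fy=3.4))
P=cloud("scene",d)
# rod shank: points near tube axis, z bands
for lo,hi in((.18,.20),(.20,.22),(.22,.24),(.24,.26)):
    m=(P[...,2]>lo)&(P[...,2]<hi)&(np.hypot(P[...,0]-.5517,P[...,1]+.1172)<.03); q=P[m]
    print(lo,len(q), q.mean(0).round(4) if len(q) else '')
im,d=vision.get_image("top"); cv2.imwrite("pics/t2.png",im)
E
```

```text
t 7.025 tcp [ 0.5525 -0.1164  0.2962] rpy [ 3.1390e+00  2.4000e-03 -1.1942e+00] F [ 0.7  0.5 -2.1] gap 0.0223
units [0.03 0.05 1.06] rot units [0.03 0.02 0.12]
0.18 65 [ 0.5441 -0.1228  0.191 ]
0.2 75 [ 0.5445 -0.1228  0.2107]
0.22 78 [ 0.5445 -0.1227  0.23  ]
0.24 85 [ 0.5441 -0.1224  0.2498]
```

View pics/s2.png

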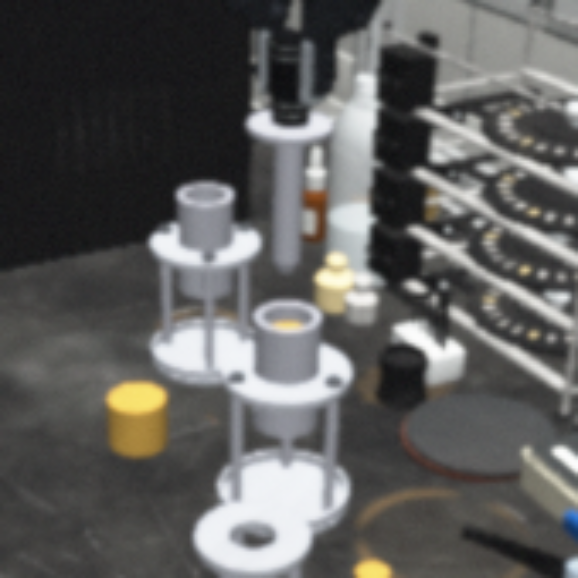

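In the crop the rod hangs vertically with its tip at (287,270), in line with the tube's mouth at (287,320). I'll check the depth direction with the same camera.

Run:
```python
from h import *; from scipy.optimize import least_squares
im,d=vision.get_image("scene"); P=cloud("scene",d)
for lo,hi,r in((.115,.125,.022),(.125,.138,.022),(.185,.2,.009),(.2,.22,.009),(.22,.245,.009)):
    m=(P[...,2]>lo)&(P[...,2]<hi)&(np.hypot(P[...,0]-.5517,P[...,1]+.1172)<.03); q=P[m]
    f=least_squares(lambda c:np.hypot(*(q[:,:2]-c).T)-r,[.552,-.117],loss='soft_l1',f_scale=.001)
    print(lo,len(q),f.x.round(4),np.abs(f.fun).mean().round(4))
```

```text
0.115 79 [ 0.5492 -0.1173] 0.0009
0.125 150 [ 0.5487 -0.1183] 0.0028
0.185 50 [ 0.5481 -0.1169] 0.0009
0.2 77 [ 0.548  -0.1167] 0.001
0.22 100 [ 0.5479 -0.1167] 0.0007
```

The rod and tube axes agree to within about 1 mm, so I'll lower the rod.

Request:
{"fn": "carry_out", "kwargs": {"steps": [{"xyz":[0,0.03,0.5],"rot":[0.03,0.02,0],"grip":-1},{"xyz":[0,0,0.6],"rot":[0,0,0],"grip":-1},{"xyz":[0,0,0.5],"rot":[0,0,0],"grip":-1},{"xyz":[0,0,0.3],"rot":[0,0,0],"grip":-1},{"xyz":[0,0,0],"rot":[0,0,0],"grip":-1}]}}

```text
t: 7.8
tcp_pos: [0.5514, -0.1164, 0.2543]
ee_rot: [3.141, 0.002, -1.194]
ft_force: [0.5, 0.1, -2.5]
finger_gap: 0.0223
```

```bash
python3 go.py .5517 -.1172 .1725
```

```text
t 7.8 tcp [ 0.5514 -0.1164  0.2543] rpy [ 3.1407e+00  1.5000e-03 -1.1942e+00] F [ 0.5  0.1 -2.5] gap 0.0223
units [ 0.05 -0.    4.09] rot units [0.01 0.01 0.12]
```

Request:
{"fn": "carry_out", "kwargs": {"steps": [{"xyz":[0,0,0],"rot":[0,0,0],"grip":-1},{"xyz":[0,0,0.3],"rot":[0,0,0],"grip":-1},{"xyz":[0,0,0.4],"rot":[0,0,0],"grip":-1},{"xyz":[0,0,0.4],"rot":[0,0,0],"grip":-1},{"xyz":[0,0,0.4],"rot":[0,0,0],"grip":-1}]}}

```text
t: 8.43
tcp_pos: [0.5525, -0.1168, 0.2264]
ee_rot: [-3.137, -0.003, -1.194]
ft_force: [-1.3, 0.3, 2.4]
finger_gap: 0.0224
```

```bash
python3 go.py .5517 -.1172 .1725
```

```text
t 8.425 tcp [ 0.5525 -0.1168  0.2264] rpy [-3.1375e+00 -2.9000e-03 -1.1943e+00] F [-1.3  0.3  2.4] gap 0.0224
units [-0.01  0.05  2.69] rot units [-0.04 -0.03  0.12]
```

The force has risen by about 5 N, so the plug is moving. I'll keep pushing.

Request:
{"fn": "carry_out", "kwargs": {"steps": [{"xyz":[0,0.03,0.4],"rot":[-0.04,-0.03,0],"grip":-1},{"xyz":[0,0,0.4],"rot":[0,0,0],"grip":-1},{"xyz":[0,0,0.4],"rot":[0,0,0],"grip":-1},{"xyz":[0,0,0.4],"rot":[0,0,0],"grip":-1},{"xyz":[0,0,0.4],"rot":[0,0,0],"grip":-1}]}}

```text
t: 9.05
tcp_pos: [0.5521, -0.1169, 0.1831]
ee_rot: [-3.141, 0.001, -1.194]
ft_force: [-0.5, -0.7, -1.5]
finger_gap: 0.0223
```

```bash
python3 go.py .5517 -.1172 .1725
```

```text
t 9.05 tcp [ 0.5521 -0.1169  0.1831] rpy [-3.1415e+00  6.0000e-04 -1.1942e+00] F [-0.5 -0.7 -1.5] gap 0.0223
units [0.01 0.02 0.53] rot units [-0.    0.01  0.12]
```

Request:
{"fn": "carry_out", "kwargs": {"steps": [{"xyz":[0,0,0.2],"rot":[0,0,0],"grip":-1},{"xyz":[0,0,0.12],"rot":[0,0,0],"grip":-1},{"xyz":[0,0,0.05],"rot":[0,0,0],"grip":-1},{"xyz":[0,0,0],"rot":[0,0,0],"grip":-1}]}}

```text
t: 9.55
tcp_pos: [0.551, -0.1166, 0.1727]
ee_rot: [3.138, 0.004, -1.194]
ft_force: [-0.2, -0.3, -2.3]
finger_gap: 0.0222
```

```bash
python3 go.py .5517 -.1172 .1725;python3 - <<'E'
from h import *; import cv2
im,d=vision.get_image("scene"); cv2.imwrite("pics/s3.png",cv2.resize(im[80:250,180:350],None,fx=3.4,fy=3.4))
E
```

```text
t 9.55 tcp [ 0.551  -0.1166  0.1727] rpy [ 3.1378  0.0037 -1.1941] F [-0.2 -0.3 -2.3] gap 0.0222
units [ 0.04 -0.02  0.01] rot units [0.04 0.04 0.12]
```

View pics/s3.png

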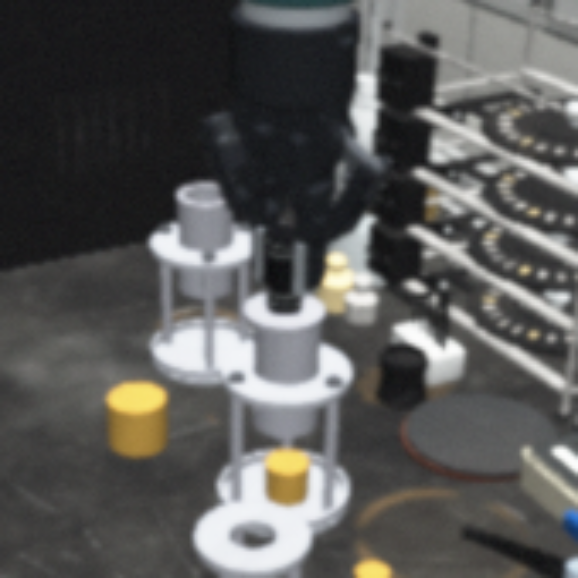

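The plug now stands on the base at crop (287,477), and the collar is at the rim at (283,307). I'll lower gently until contact and then release.

Request:
{"fn": "carry_out", "kwargs": {"steps": [{"xyz":[0,0,0.06],"rot":[0.04,0.04,0],"grip":-1},{"xyz":[0,0,0.06],"rot":[0,0,0],"grip":-1},{"xyz":[0,0,0],"rot":[0,0,0],"grip":-1}]}}

```text
t: 9.98
tcp_pos: [0.5512, -0.1166, 0.1726]
ee_rot: [-3.139, -0.002, -1.194]
ft_force: [-0.7, 0.2, -3.1]
finger_gap: 0.0224
```

Request:
{"fn": "carry_out", "kwargs": {"steps": [{"xyz":[0,0,0.1],"rot":[0,0,0],"grip":-1},{"xyz":[0,0,0.06],"rot":[0,0,0],"grip":-1}]}}

```text
t: 10.22
tcp_pos: [0.5515, -0.1166, 0.1725]
ee_rot: [-3.137, -0.004, -1.194]
ft_force: [-3.5, -0.1, 4.3]
finger_gap: 0.0225
```

The force is up by about 7 N at z=0.1725, so the collar is seated. I'll open the gripper and go up.

Request:
{"fn": "carry_out", "kwargs": {"steps": [{"xyz":[0,0,0],"rot":[0,0,0],"grip":-0.2},{"xyz":[0,0,0],"rot":[0,0,0],"grip":0.2},{"xyz":[0,0,0],"rot":[0,0,0],"grip":1},{"xyz":[0,0,0],"rot":[0,0,0],"grip":1},{"xyz":[0,0,0],"rot":[0,0,0],"grip":1}]}}

```text
t: 10.85
tcp_pos: [0.5518, -0.1168, 0.1719]
ee_rot: [-3.136, -0.004, -1.194]
ft_force: [0.8, 0.8, 0.1]
finger_gap: 0.0853
```

Request:
{"fn": "carry_out", "kwargs": {"steps": [{"xyz":[0,0,-0.4],"rot":[0,0,0],"grip":1},{"xyz":[0,0,-0.8],"rot":[0,0,0],"grip":1},{"xyz":[0,0,-0.8],"rot":[0,0,0],"grip":1},{"xyz":[0,0,-0.8],"rot":[0,0,0],"grip":1},{"xyz":[0,0,-0.8],"rot":[0,0,0],"grip":1},{"xyz":[0,0,-0.8],"rot":[0,0,0],"grip":1},{"xyz":[0,0,-0.8],"rot":[0,0,0],"grip":1},{"xyz":[0,0,0],"rot":[0,0,0],"grip":1}]}}

```text
t: 11.85
tcp_pos: [0.5516, -0.1167, 0.286]
ee_rot: [-3.133, -0.007, -1.194]
ft_force: [-0.2, -0.1, -0.6]
finger_gap: 0.0856
```

```bash
python3 go.py .5517 -.1172 .1725;python3 - <<'E'
from h import *; import cv2; from scipy.optimize import least_squares
im,d=vision.get_image("scene"); cv2.imwrite("pics/s4.png",cv2.resize(im[80:250,180:350],None,fx=3.4,fy=3.4))
P=cloud("scene",d)
for lo,hi,r in((.115,.135,.022),(.143,.152,.026),(.16,.18,.012),(.18,.2,.012)):
    m=(P[...,2]>lo)&(P[...,2]<hi)&(np.hypot(P[...,0]-.5517,P[...,1]+.1172)<.035); q=P[m]
    f=least_squares(lambda c:np.hypot(*(q[:,:2]-c).T)-r,[.552,-.117],loss='soft_l1',f_scale=.001)
    print(lo,len(q),f.x.round(4))
m=(np.hypot(P[...,0]-.5517,P[...,1]+.1172)<.02)&(P[...,2]<.23); print('top z',P[m][:,2].max())
hsv=cv2.cvtColor(im,cv2.COLOR_BGR2HSV); y=(cv2.inRange(hsv,(15,120,100),(32,255,255))>0)&(np.hypot(P[...,0]-.5517,P[...,1]+.1172)<.045); print('slug',P[y].mean(0).round(3),P[y].max(0).round(3))
E
```

```text
t 11.85 tcp [ 0.5516 -0.1167  0.286 ] rpy [-3.1326 -0.0071 -1.1942] F [-0.2 -0.1 -0.6] gap 0.0856
units [-0.01  0.06  5.67] rot units [-0.09 -0.07  0.12]
0.115 163 [ 0.5491 -0.1175]
0.143 171 [ 0.5491 -0.1143]
0.16 96 [ 0.5479 -0.1172]
0.18 103 [ 0.5476 -0.1174]
top z 0.20418444002068337
slug [ 0.547 -0.127  0.027] [ 0.565 -0.087  0.036]
```

View pics/s4.png

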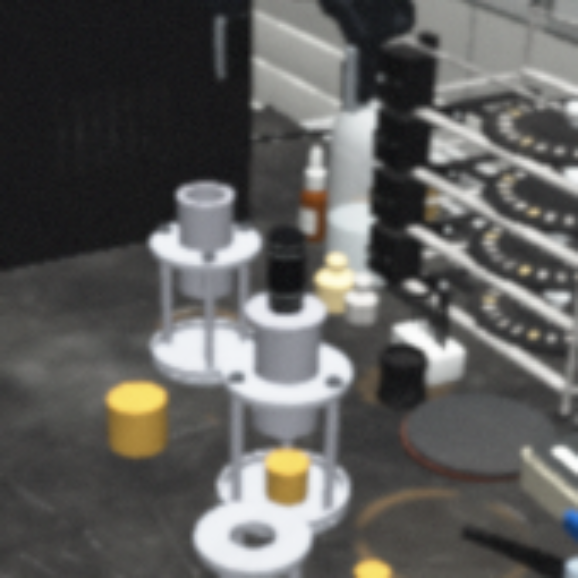

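The picture shows the rod standing upright in the tube with its handle at (287,270) and its collar on the rim at (284,307). The plug is on the base at (287,477), and the gripper is clear above.

```bash
python3 -c "
from plant import ticket; print(ticket.hand_in())"
```

```text
the job is handed in; nothing more can be done
None
```

The plug is out of the blocked tube and on its stand's base, and the rod stands released in that tube with its collar on the rim. I handed the job in at about 12 s on the robot's clock; no verdict is reported.

- **Run:** I lifted the rod from its holder and put it into the middle tube, the one holding the middle-sized brass piece. The push force peaked at about 5 N in the readings I took. The collar seated with about a 7 N rise, and then I opened the gripper and went up.
- **Rod check:** its top is at z 0.204 m, against 0.203 m expected with the collar seated. Handle and tube axes agree to within about 2 mm, and the rod looks upright.
- **Plug check:** its top is at z 0.036 m, against 0.034 m expected on the base floor, and it lies below the tube.
- **Disagreements:** the two cameras differ by about 3 mm in x, roughly the stated calibration error. The fit on the collar band was 3 mm off in y; that band likely mixes rim and collar points.

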